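Mirror the row of graphite formers for a left-handed glassworker

ROBOT

A 7-joint arm with a two-finger parallel gripper is mounted at the origin on the work surface. World frame = base frame: x ahead of the robot, y to its left, z up, the work surface at z = 0. Lengths are in m, angles in degrees, forces in N, time in s.
With the tool pointing down it reaches from about 0.425 to 0.825 m from the base axis. Payload 3.6 kg.
Tool frame: the origin (TCP) lies on the centre line of the jaws, within the pads' length; the fingertips stand 11 mm ahead of it and the grasp point (between the pads) lies 8 mm behind it (env.nose_length is the distance from the TCP to the fingertips, in m); z points along the fingers, y is the line along which they close (so a half turn about z gives the same grasp; the last joint's range is limited). The gripper opens to 93 mm and grips with 3 to 60 N. Pads are 15 mm wide; open, the fingers measure 128 mm over their backs; the gripper's body (75 mm by 188 mm) begins 65 mm behind the grasp point.
Start: joints at [-73.367, 35.231, -0.722, 81.555, 0.464, 63.22, -2.315], TCP at [0.202, 0.618, 0.23] pointing down, gripper open.
Joint ranges: [-178.69, 178.69], [-17.37, 117.87], [-77.05, 75.6], [15.02, 138.74], [-78.02, 258.01], [0.78, 113.62], [-162.83, 162.83]. Speed limits (degrees/s): [159.86, 159.86, 180, 180, 180, 180, 180].

INTERFACE

Orientations are given as a 3x3 rotation matrix whose columns are the frame's x, y, z axes.
In Python, from workcell import env, vision, job, nets gives the robot as it stands.
- The arm moves only by the tool jog_arm, never from a script. Its arguments are lists of equal length, an entry for each row: "claw": the opening, from -1 (shut) to 1 (fully open); "travel": the shift along the tool's x, y, z normalised to -1 to 1, where 1 is 0.1 m, a list of three; "twist": the turn, a rotation vector about the tool's x, y, z normalised to -1 to 1, where 1 is 60 degrees, a list of three. A call has 1 to 8 rows; each row is the pose to reach, as a shift and turn from the pose commanded when the call began, along the tool's axes at that moment; what a row does not reach only later rows make up. A row lasts 1/10 s, in which the tool goes at most 50 mm and 8.59 degrees, less where a joint would pass 70% of its speed; a pose out of reach is approached as far as the arm can. A call with a number of a shift or a turn outside -1 to 1 is refused whole. A call with a gripper value outside its range is refused whole. The fingers move at their own pace and stop on an object; the grip force is fixed at half the most. Time passes only in rows, so rows that repeat a pose let the fingers close. It gives the time, the measured TCP pose, the force, the opening and the grip force at its end, in the units of the state.
- env.get_obs(): the state, without advancing time (a new reading comes with each control period).
- vision.camera(name): name is "scene" or "top" or "wrist"; returns (picture, depth): 384x512x3 uint8, red, green, blue; 384x512 float32, m along the optical axis (not along the pixel's ray), 0 where there is no reading.
- vision.get_calibration(name): a dict with "camera_matrix" (3x3 intrinsics, pixels), "k1" (the pictures are not rectified: a ray, as slopes to the right and down, at radius r is drawn at 1 + k1 r^2 times it, then the intrinsics apply), "xyz" and "attitude" of the camera in the world. Camera axes: x right, y down, z forward; pixel columns grow to the right and rows downward; lengths in m; the calibration is good to about 2 mm. A picture is of the moment at which its call begins: read the wrist's pose just before it. get_calibration takes no time and is no camera call; for the wrist camera it gives the pose at the moment of the call.
- job.finish_job(): hands the job in; it is judged then, once.
Trained networks look in the newest picture that a camera, given by its name, has taken for a name from the list of things; names that differ only in an ending like _2 or _b are one class to them, and where a whole thing is asked for, a point or a joint stands for the part that bears it (a point fixed in the world has none). Each returns a list of dicts, best first, with "conf" (0 to 1); they miss things now and then, are a little off and sometimes report something else, mostly with a low value. They report only what shows in the picture. A call takes as long as a camera call. They do not tell look-alikes from the thing itself.
- nets.trace(camera, label): "mask" (384x512 bool, what is visible of it).
- nets.mark_of(camera, label): "centre" ([x, y, z] in m, in world coordinates, good to about 4 mm: a listed point, or the origin of a listed thing).
The state is a dict: "clock": time; "joint_positions": joint angles; "joint_vel": joint speeds; "joint_torque": joint torques, N m; "eef_pos": TCP position; "tool_rot": TCP orientation; "contact_force": force on the tool from outside, world axes, zero at the start; "moment": the same for the moment, N m; "opening": opening from 0.0 (shut) to 1.0 (fully open); "gripper_force": force on a finger pad.
Only numpy, scipy, OpenCV 4.12 (cv2) and the standard library are available. Lean on these libraries where they do the work, as an engineer would, in place of code of your own. Each camera call takes 0.05 s, during which the arm holds its last target. There are 200 camera calls.

TASK

A left-handed glassworker takes over the bench: move the four graphite formers from the white tiles of the full stand into the pockets of the empty stand, in reverse order, so that the one at the left end of the row, as seen from the robot, ends in the pocket at the right end, and so on along the row. Lower each one gently, without dropping it, so that it stands upright and flat in the middle of its pocket, one former to a pocket.

Things in the scene. Friction and masses are not known exactly. Their poses are not given: they have to be found in the camera images.
- round_center (a point): Round graphite former: dark grey upright cylinder 52 mm across, 48 mm high, with a round dish in its top, about 0.18 kg. Origin at its centre, half-way up; z up.
- square_center (a point): Square graphite former: dark grey block 46 x 46 mm, 50 mm high, with a square hollow 12 mm deep in its top, about 0.18 kg. Origin at its centre, half-way up; z up, x and y square to its sides.
- bar_center (a point): Grooved graphite former (bead roller): dark grey block 34 mm (x) by 50 mm (y), 46 mm high, three grooves 9 mm deep across its top along x, about 0.13 kg. Origin at its centre, half-way up; z up.
- dome_center (a point): Domed graphite former: dark grey upright cylinder 38 mm across, 58 mm high in all; the sides are straight up to 46 mm, above that a dome. About 0.11 kg. Origin at its centre, half-way up; z up.
- cooling_stand: The full stand: dark wooden board, fixed, 84 mm (x) by 330 mm (y), 12 mm thick, end strips 20 mm high. Four white tiles lie on it in a row at its own y = +117, +39, -39, -117 mm, x = 0. Origin at the centre of its underside on the bench, z up, y along the row towards the robot's left, x away from the robot (turned by up to 0.12 rad). It may be the nearer or the farther stand.
- ready_stand: The empty stand: pale wooden block, fixed, 84 mm (x) by 318 mm (y), with four square pockets in a row centred at its own y = +117, +39, -39, -117 mm, x = 0. Each pocket is 72 x 72 mm; its floor is 14 mm above the bench, the 6 mm wide ledges around it rise to 20 mm. Origin at the centre of its underside on the bench, z up, y along the row towards the robot's left, x away from the robot (turned by up to 0.12 rad). It may be the nearer or the farther stand.
- tile_round: White stoneware tile, 62 x 62 mm, 10 mm thick, fixed on the full stand, its top 22 mm above the bench; the round former starts upright on it, within 4 mm of its middle and turned at most 0.2 rad to it. Origin at the centre of its underside. The four tiles look alike; which of them is where in the row changes.
- tile_square: White stoneware tile, 62 x 62 mm, 10 mm thick, fixed on the full stand, its top 22 mm above the bench; the square former starts upright on it, within 4 mm of its middle and turned at most 0.2 rad to it. Origin at the centre of its underside. The four tiles look alike; which of them is where in the row changes.
- tile_bar: White stoneware tile, 62 x 62 mm, 10 mm thick, fixed on the full stand, its top 22 mm above the bench; the grooved former starts upright on it, within 4 mm of its middle and turned at most 0.2 rad to it. Origin at the centre of its underside. The four tiles look alike; which of them is where in the row changes.
- tile_dome: White stoneware tile, 62 x 62 mm, 10 mm thick, fixed on the full stand, its top 22 mm above the bench; the domed former starts upright on it, within 4 mm of its middle and turned at most 0.2 rad to it. Origin at the centre of its underside. The four tiles look alike; which of them is where in the row changes.
Mind the look-alikes: they are no part of the job. What is shaped like the part that bears square_center but orange or turquoise is not meant.

How it is judged:
By the outcome, as a careful person would: the job done as asked, in the order asked, and still so for the second after the job is handed in, with the robot touching nothing.
It also fails if it takes over 96 s, if anything falls off the work surface, if the arm or the gripper's body presses on something with over 40 N, if the wrist force passes 120 N, or if a joint passes its speed limit or range.

## Working session

There is one attempt and no reset: what is moved stays moved. The work goes in short steps, Python scripts to look and compute and a tool call to move; the robot and the scene stay as the last step left them, time stands still between calls to the robot, and variables do not carry over. Pictures are saved under pics/ and viewed, at most 14 in all, crops included, and the job is handed in when it is done.

Besides the shell and the picture viewer there is one more tool, called as name(argument=value, ...) on one line, values as JSON. jog_arm: Moves the arm, as the interface text tells. Its arguments: {"type":"object","properties":{"claw":{"type":"array"},"travel":{"type":"array"},"twist":{"type":"array"}},"required":["claw","travel","twist"]}

```bash
mkdir -p pics
cat > h.py <<'E'
import numpy as np, cv2
from workcell import env, vision, job, nets
def world(cam,u,v,d):
    c=vision.get_calibration(cam);K=np.array(c["camera_matrix"]);x=(u-K[0,2])/K[0,0];y=(v-K[1,2])/K[1,1]
    x=np.asarray(x,float);y=np.asarray(y,float);a,b=x.copy(),y.copy()
    for _ in range(8):
        s=1+c["k1"]*(a*a+b*b);a,b=x/s,y/s
    return np.stack([a*d,b*d,d+0*a],-1)@np.array(c["attitude"]).T+np.array(c["xyz"])
E
python3 - <<'E'
from h import *
o=env.get_obs();print(o)
for n in["scene","top"]:
    p,d=vision.camera(n);cv2.imwrite(f"pics/{n}0.png",p[:,:,::-1]);print(n,vision.get_calibration(n))
    for l in["round_center","square_center","bar_center","dome_center","cooling_stand","ready_stand"]:
        print(n,l,[(np.round(r["centre"],4).tolist(),round(r["conf"],2)) for r in nets.mark_of(n,l)])
E
```

```text
{'clock': 0.0, 'joint_positions': array([-73.36595059,  35.28743926,  -0.72077035,  81.63930994,
         0.46393833,  63.21898387,  -2.31485608]), 'joint_vel': array([-0.03709368, -0.04353146,  0.00677827,  0.00178184,  0.0626322 ,
        0.0563263 ,  0.06147062]), 'joint_torque': array([ 1.90114033e-04, -4.58937085e+01,  2.09293482e-01, -1.65743798e+01,
       -6.09883410e-02,  2.05065304e-02,  2.26026464e-04]), 'eef_pos': array([0.20227993, 0.61693522, 0.22851339]), 'tool_rot': array([[-9.50241690e-01,  3.11512766e-01, -7.25828746e-04],
       [ 3.11513607e-01,  9.50238698e-01, -2.38525978e-03],
       [-5.33283071e-05, -2.49267881e-03, -9.99996892e-01]]), 'contact_force': array([-0.71538237,  0.26883696, -0.28481202]), 'moment': array([-0.06034556,  0.01430863,  0.0343767 ]), 'gripper_force': 0.0, 'opening': 0.9988306658949127}
scene {'camera_matrix': array([[384.45685009,   0.        , 254.39853919],
       [  0.        , 384.45685009, 192.27998348],
       [  0.        ,   0.        ,   1.        ]]), 'k1': 0.017572961051445547, 'xyz': array([0.86753127, 0.27390196, 0.81250105
[... 690 characters left out ...]
9177645, 192.84584721],
       [  0.        ,   0.        ,   1.        ]]), 'k1': -0.045695414299453334, 'xyz': array([ 0.41317446, -0.00711161,  0.9648961 ]), 'attitude': array([[-0.02402216, -0.98919802,  0.14460361],
       [-0.99939646,  0.02013145, -0.02830959],
       [ 0.02509271, -0.1451964 , -0.98908461]])}
top round_center [([0.446, -0.1719, 0.0458], 0.61)]
top square_center [([0.5269, 0.2675, 0.0241], 0.76), ([0.4499, -0.0163, 0.0471], 0.7), ([0.4739, -0.2993, 0.0256], 0.67)]
top bar_center [([0.4525, -0.0905, 0.0433], 0.65)]
top dome_center [([0.4505, 0.0691, 0.0541], 0.7)]
top cooling_stand [([0.4523, -0.0519, -0.0044], 0.74)]
top ready_stand [([0.6401, -0.0363, 0.0018], 0.81)]
```

Run:
```python
from h import *
p=cv2.imread("pics/top0.png")
cv2.imwrite("pics/top0c.png",cv2.resize(p[60:330,90:450],None,fx=2.2,fy=2.2))
p,d=vision.camera("top")
# masks -> top-surface footprint via depth
for l in["round_center","square_center","bar_center","dome_center","cooling_stand","ready_stand"]:
    for r in nets.trace("top",l):
        m=r["mask"]&(d>0);v,u=np.nonzero(m);P=world("top",u,v,d[m])
        zt=np.percentile(P[:,2],95); lo=zt-(.018 if "center" in l else .004)
        Q=P[P[:,2]>lo]
        if len(Q)<20: continue
        rc=cv2.minAreaRect((Q[:,:2]*1000).astype(np.float32))
        print(l,round(r["conf"],2),"px",int(u.mean()),int(v.mean()),"z",round(zt,4),"rect",np.round(rc[0],1),np.round(rc[1],1),round(rc[2],1),"mean",np.round(Q[:,:2].mean(0),4))
```

```text
round_center 0.68 px 314 237 z 0.0704 rect [ 447.3 -169. ] [48.6 48.5] 7.0 mean [ 0.4472 -0.1694]
square_center 0.89 px 114 205 z 0.051 rect [527.8 261.6] [48.1 46.1] 47.9 mean [0.5276 0.261 ]
square_center 0.85 px 369 226 z 0.051 rect [ 469.5 -297.6] [47.6 45.4] 48.3 mean [ 0.4696 -0.2968]
square_center 0.7 px 240 237 z 0.0733 rect [449.8 -14.3] [45.9 45.8] 3.5 mean [ 0.4499 -0.0142]
bar_center 0.58 px 278 235 z 0.0689 rect [453.6 -92.9] [34.  49.6] 1.9 mean [ 0.4535 -0.0931]
bar_center 0.58 px 248 153 z 0.0199 rect [642.2 -37.1] [318.7  85.5] 88.3 mean [ 0.6417 -0.037 ]
dome_center 0.55 px 202 240 z 0.0796 rect [446.9  66.7] [36.6 35.1] 44.3 mean [0.4468 0.0663]
cooling_stand 0.74 px 256 238 z 0.0195 rect [449.5 -52.1] [330.4  84. ] 89.9 mean [ 0.4507 -0.0636]
ready_stand 0.59 px 248 153 z 0.0199 rect [642.2 -37.3] [318.4  85.5] 88.3 mean [ 0.6406 -0.0382]
```

View pics/scene0.png

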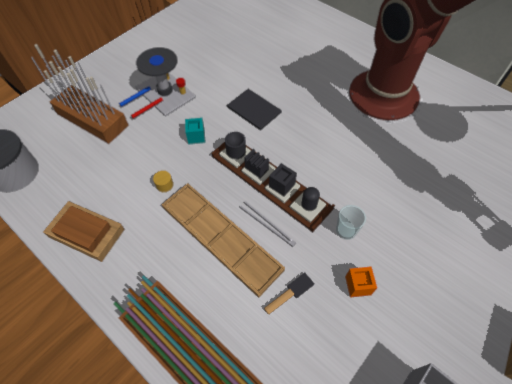

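View pics/top0c.png

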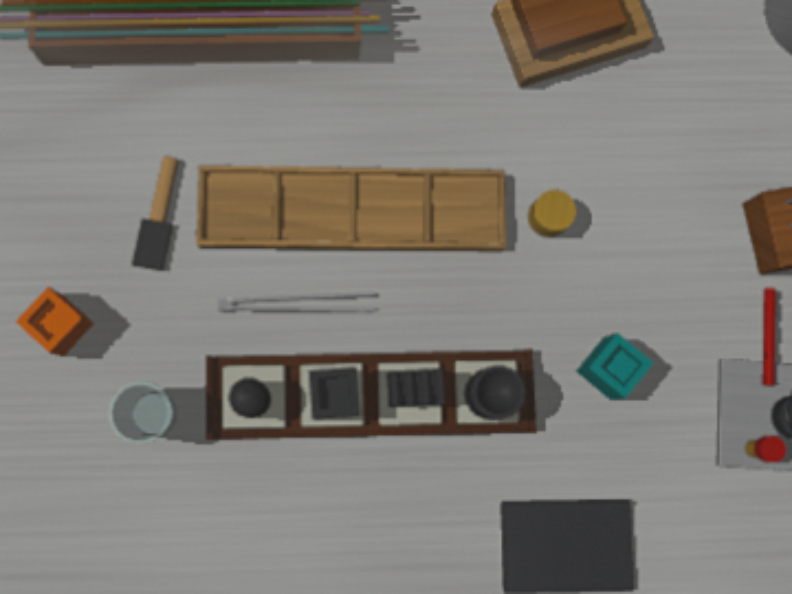

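The overhead crop shows the near dark stand with, from left to right, the dome (250,397), square (336,393), bar (415,388) and round (496,391). The pale empty stand lies beyond it, centred at (352,208). Three things match the square former: orange (55,322), turquoise (615,366), and the dark grey one on a white tile at (336,393). The dark grey one is the one meant, and the enlarged crop confirms it. The job is dome→pocket −117, square→−39, bar→+39, round→+117. I'll grip along x, because gripping along y would hit the neighbours.

```bash
cat >> h.py <<'E'
from scipy.spatial.transform import Rotation as R
def plan(xyz,az=0.):
    """numbers from the measured pose to a tool-down pose at xyz with tool y at azimuth az (deg)"""
    o=env.get_obs();T=np.array(o["tool_rot"]);a=np.radians(az)
    y=np.array([np.cos(a),np.sin(a),0]);z=np.array([0,0,-1.]);G=np.stack([np.cross(y,z),y,z],1)
    print("travel",np.round(T.T@(np.array(xyz)-o["eef_pos"])/.1,3),"twist",np.round(R.from_matrix(T.T@G).as_rotvec(degrees=True)/60,4),"t",round(o["clock"],2),"pos",np.round(o["eef_pos"],4))
E
python3 -c "
from h import *
plan([.53,-.045,.30])"
```

```text
travel [-5.176 -5.276 -0.703] twist [-0.      0.      1.1975] t 1.05 pos [0.2025 0.6176 0.2297]
```

jog_arm(claw=[1, 1, 1, 1, 1], travel=[[-1, -1, -0.7], [-1, -1, -0.7], [-1, -1, -0.7], [-1, -1, -0.7], [-1, -1, -0.7]], twist=[[0, 0, 0.6], [0, 0, 0.6], [0, 0, 0.6], [0, 0, 0.6], [0, 0, 0.6]])

```text
clock: 1.55
eef_pos: [0.2682, 0.4903, 0.3014]
tool_rot: [[-0.581, 0.814, 0.002], [0.814, 0.581, 0.002], [0.001, 0.003, -1.0]]
contact_force: [-1.1, 0.3, -0.4]
opening: 1.001
gripper_force: 0.0
```

```bash
python3 -c "
from h import *
plan([.53,-.045,.30])"
```

```text
travel [-5.877 -0.982  0.006] twist [ 0.0026 -0.0017  0.5924] t 1.55 pos [0.2682 0.4903 0.3014]
```

jog_arm(claw=[1, 1, 1, 1, 1], travel=[[-1, 0, 0], [-1, 0, 0], [-1, 0, 0], [-1, 0, 0], [-1, 0, 0]], twist=[[0.0026, -0.0017, 0.5924], [0.0026, -0.0017, 0.5924], [0.0026, -0.0017, 0.5924], [0.0026, -0.0017, 0.5924], [0.0026, -0.0017, 0.5924]])

```text
clock: 2.05
eef_pos: [0.3238, 0.4115, 0.2988]
tool_rot: [[-0.009, 1.0, -0.003], [1.0, 0.009, -0.003], [-0.003, -0.003, -1.0]]
contact_force: [0.4, 0.6, -0.0]
opening: 0.999
gripper_force: 0.0
```

jog_arm(claw=[1, 1, 1], travel=[[-0.9, 0.4, 0], [-0.9, 0.4, 0], [-0.9, 0.4, 0]], twist=[[0, 0, 0], [0, 0, 0], [0, 0, 0]])

```text
clock: 2.35
eef_pos: [0.3684, 0.3146, 0.2999]
tool_rot: [[0.0, 1.0, -0.0], [1.0, -0.0, -0.006], [-0.006, -0.0, -1.0]]
contact_force: [-0.2, 0.7, 0.6]
opening: 1.001
gripper_force: 0.0
```

jog_arm(claw=[1, 1, 1], travel=[[-0.9, 0.4, 0], [-0.9, 0.4, 0], [-0.9, 0.4, 0]], twist=[[0, 0, 0], [0, 0, 0], [0, 0, 0]])

```text
clock: 2.65
eef_pos: [0.4085, 0.225, 0.3001]
tool_rot: [[0.001, 1.0, -0.0], [1.0, -0.001, -0.006], [-0.006, -0.0, -1.0]]
contact_force: [0.3, -0.1, 0.1]
opening: 1.002
gripper_force: 0.0
```

jog_arm(claw=[1, 1, 1], travel=[[-0.9, 0.4, 0], [-0.9, 0.4, 0], [-0.9, 0.4, 0]], twist=[[0, 0, 0], [0, 0, 0], [0, 0, 0]])

```text
clock: 2.95
eef_pos: [0.4487, 0.1352, 0.3003]
tool_rot: [[0.002, 1.0, 0.0], [1.0, -0.002, -0.006], [-0.006, 0.0, -1.0]]
contact_force: [-0.8, 0.6, -0.7]
opening: 1.003
gripper_force: 0.0
```

jog_arm(claw=[1, 1, 1], travel=[[-0.9, 0.4, 0], [-0.9, 0.4, 0], [-0.9, 0.4, 0]], twist=[[0, 0, 0], [0, 0, 0], [0, 0, 0]])

```text
clock: 3.25
eef_pos: [0.4889, 0.0454, 0.3003]
tool_rot: [[0.002, 1.0, -0.0], [1.0, -0.002, -0.007], [-0.007, -0.0, -1.0]]
contact_force: [0.3, 0.2, 0.7]
opening: 1.002
gripper_force: 0.0
```

```bash
cat > meas.py <<'E'
from h import *
def meas(tag,labels):
    p,d=vision.camera("wrist");cv2.imwrite(f"pics/{tag}.png",p[:,:,::-1])
    for l in labels:
        mk=nets.mark_of("wrist",l)
        print(l,"mark",[(np.round(r["centre"],4).tolist(),round(r["conf"],2)) for r in mk])
        for r in nets.trace("wrist",l):
            m=r["mask"]&(d>0);v,u=np.nonzero(m);P=world("wrist",u,v,d[m])
            zt=np.percentile(P[:,2],95);Q=P[P[:,2]>zt-(.018 if "center" in l else .004)]
            if len(Q)<20: continue
            rc=cv2.minAreaRect((Q[:,:2]*1000).astype(np.float32))
            print("  ",round(r["conf"],2),"px",int(u.mean()),int(v.mean()),"z",round(zt,4),"rect",np.round(rc[0],1),np.round(rc[1],1),round(rc[2],1))
E
python3 -c "
from meas import *
plan([.53,-.045,.30])
meas('w1',['round_center','square_center','bar_center','dome_center','cooling_stand','ready_stand'])"
```

```text
travel [-0.903  0.413  0.01 ] twist [-0.0001  0.0068 -0.0018] t 3.25 pos [0.4889 0.0454 0.3003]
round_center mark [([0.4495, -0.1737, 0.048], 0.85)]
   0.59 px 230 292 z 0.0686 rect [473.9 -45.1] [252.4  49.4] 77.6
square_center mark [([0.473, -0.2924, 0.0247], 0.97), ([0.452, -0.0144, 0.05], 0.68)]
   0.82 px 286 6 z 0.0503 rect [523.  245.7] [12.6 25.9] 86.8
   0.79 px 246 354 z 0.0481 rect [ 473.8 -287.9] [48.1 47.3] 49.9
   0.78 px 228 206 z 0.0717 rect [450.3  -5.7] [46.1 46.7] 3.9
bar_center mark [([0.4558, -0.0937, 0.042], 0.71)]
   0.92 px 233 255 z 0.0676 rect [455.1 -84.9] [34.  50.8] 2.1
dome_center mark [([0.4438, 0.0662, 0.0535], 0.78)]
   0.74 px 225 148 z 0.0794 rect [447.8  73.6] [35.8 35.8] 79.9
   0.33 px 358 183 z 0.0198 rect [609.3 -28.1] [318.1 151. ] 88.7
cooling_stand mark []
   0.91 px 232 188 z 0.02 rect [446.9 -34.6] [307.6  82.4] 88.8
ready_stand mark [([0.6451, -0.0365, 0.0029], 0.58)]
   0.96 px 358 182 z 0.0199 rect [642.3 -30.3] [318.1  85.1] 88.6
   0.54 px 235 281 z 0.0224 rect [ 450.9 -152.3] [61.2 80.7] 1.9
```

View pics/w1.png

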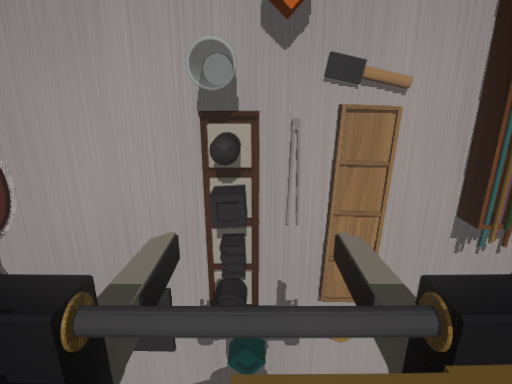

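The wrist picture shows the dome (225,148), square (228,206), bar (233,255) and round (231,295). The ready stand is centred at (360,205). The y offset against the top view comes from the arm still settling, so I'll measure again at rest.

```bash
python3 -c "
from meas import *
meas('w2',['square_center','bar_center','dome_center','ready_stand'])
plan([.449,.067,.15],0)"
```

```text
square_center mark [([0.4493, -0.0143, 0.0493], 0.93), ([0.4747, -0.2946, 0.0235], 0.85), ([0.4542, 0.067, 0.0143], 0.44), ([0.4488, -0.1727, 0.0084], 0.29)]
   0.79 px 246 356 z 0.0506 rect [ 494.9 -126.3] [393.8  63.8] 82.7
   0.63 px 230 210 z 0.0724 rect [452.7 -15.5] [46.2 46.7] 3.1
   0.62 px 289 8 z 0.0505 rect [529.9 238.5] [21.4 40.6] 89.3
bar_center mark [([0.4562, -0.0958, 0.0453], 0.76)]
   0.88 px 234 259 z 0.0684 rect [456.4 -94.6] [34.3 51.6] 2.2
dome_center mark [([0.4479, 0.0682, 0.0517], 0.97)]
   0.58 px 227 153 z 0.0792 rect [450.3  66.1] [35.9 36.9] 89.6
ready_stand mark [([0.6447, -0.0375, 0.0039], 0.62)]
   0.75 px 359 189 z 0.0205 rect [596.1 -37.6] [316.3 185.4] 88.7
travel [ 0.164 -0.374  1.503] twist [-0.002   0.0024  0.005 ] t 4.35 pos [0.4868 0.0512 0.3002]
```

jog_arm(claw=[1, 1, 1], travel=[[0.16, -0.374, 0.9], [0.16, -0.374, 0.9], [0.16, -0.374, 0.9]], twist=[[-0.002, 0.0024, 0.005], [-0.002, 0.0024, 0.005], [-0.002, 0.0024, 0.005]])

```text
clock: 4.65
eef_pos: [0.4406, 0.0672, 0.2051]
tool_rot: [[-0.002, 1.0, -0.018], [1.0, 0.002, -0.002], [-0.002, -0.019, -1.0]]
contact_force: [-0.6, -0.5, 0.4]
opening: 1.002
gripper_force: 0.0
```

jog_arm(claw=[1, 1, 1, 1, 1], travel=[[0, 0, 0.5], [0, 0, 0.9], [0, 0, 0.9], [0, 0, 0.9], [0, 0, 0.9]], twist=[[0, 0, 0], [0, 0, 0], [0, 0, 0], [0, 0, 0], [0, 0, 0]])

```text
clock: 5.15
eef_pos: [0.4517, 0.0668, 0.1226]
tool_rot: [[0.0, 1.0, 0.005], [1.0, -0.0, 0.001], [0.001, 0.005, -1.0]]
contact_force: [-0.3, 0.0, 0.4]
opening: 1.0
gripper_force: 0.0
```

```bash
python3 -c "
from meas import *
meas('w3',['dome_center'])
plan([.449,.0665,.044],0)"
```

```text
dome_center mark [([0.4454, 0.0662, 0.0541], 0.66)]
   0.96 px 251 211 z 0.0788 rect [448.7  67.5] [36.8 35.1] 1.5
travel [-0.006 -0.02   0.781] twist [ 0.0039 -0.001   0.0002] t 5.3 pos [0.4506 0.067  0.1221]
```

jog_arm(claw=[1, 1, 1, 1, 1, 1, 1], travel=[[-0.006, -0.02, 0.3], [-0.006, -0.02, 0.6], [-0.006, -0.02, 0.78], [-0.006, -0.02, 0.78], [-0.006, -0.02, 0.78], [-0.006, -0.02, 0.78], [-0.006, -0.02, 0.78]], twist=[[0.002, 0, 0], [0.002, 0, 0], [0.002, 0, 0], [0.002, 0, 0], [0.002, 0, 0], [0.002, 0, 0], [0.002, 0, 0]])

```text
clock: 6.0
eef_pos: [0.4481, 0.0664, 0.0434]
tool_rot: [[-0.0, 1.0, 0.001], [1.0, 0.0, 0.0], [0.0, 0.001, -1.0]]
contact_force: [-0.7, 0.2, -0.8]
opening: 0.999
gripper_force: 0.0
```

jog_arm(claw=[-1, -1, -1, -1, -1, -1, -1, -1], travel=[[0, 0, 0], [0, 0, 0], [0, 0, 0], [0, 0, 0], [0, 0, 0], [0, 0, 0], [0, 0, 0], [0, 0, 0]], twist=[[0, 0, 0], [0, 0, 0], [0, 0, 0], [0, 0, 0], [0, 0, 0], [0, 0, 0], [0, 0, 0], [0, 0, 0]])

```text
clock: 6.8
eef_pos: [0.4472, 0.0662, 0.0422]
tool_rot: [[-0.0, 1.0, -0.002], [1.0, 0.0, -0.0], [-0.0, -0.002, -1.0]]
contact_force: [0.8, 1.0, -0.4]
opening: 0.403
gripper_force: 30.0
```

jog_arm(claw=[-1, -1, -1, -1], travel=[[0, 0, -0.3], [0, 0, -0.7], [0, 0, -1], [0, 0, -1]], twist=[[0, 0, 0], [0, 0, 0], [0, 0, 0], [0, 0, 0]])

```text
clock: 7.2
eef_pos: [0.4497, 0.0664, 0.1454]
tool_rot: [[-0.0, 1.0, 0.006], [1.0, 0.0, 0.002], [0.002, 0.006, -1.0]]
contact_force: [0.5, 0.3, -1.7]
opening: 0.402
gripper_force: 30.0
```

jog_arm(claw=[-1, -1, -1, -1], travel=[[-0.25, 0.2, 0], [-0.5, 0.4, 0], [-0.75, 0.64, 0], [-0.75, 0.64, 0]], twist=[[0, 0, 0], [0, 0, 0], [0, 0, 0.025], [0, 0, 0.025]])

```text
clock: 7.6
eef_pos: [0.5139, -0.0135, 0.1414]
tool_rot: [[0.033, 0.999, 0.001], [0.999, -0.033, -0.004], [-0.004, 0.001, -1.0]]
contact_force: [-0.4, -0.9, -1.0]
opening: 0.403
gripper_force: 30.0
```

jog_arm(claw=[-1, -1, -1], travel=[[-0.35, 0.3, 0], [-0.75, 0.64, 0], [-0.75, 0.64, 0]], twist=[[0, 0, 0], [0, 0, 0], [0, 0, 0]])

```text
clock: 7.9
eef_pos: [0.5755, -0.0924, 0.1411]
tool_rot: [[0.034, 0.999, 0.001], [0.999, -0.034, -0.006], [-0.006, 0.001, -1.0]]
contact_force: [-0.1, -0.4, -1.2]
opening: 0.402
gripper_force: 30.0
```

jog_arm(claw=[-1, -1, -1, -1, -1], travel=[[-0.35, 0.3, 0], [-0.7, 0.64, 0], [-0.7, 0.64, 0], [-0.7, 0.64, 0], [-0.7, 0.64, 0]], twist=[[0, 0, 0], [0, 0, 0], [0, 0, 0], [0, 0, 0], [0, 0, 0]])

```text
clock: 8.4
eef_pos: [0.6343, -0.1548, 0.1405]
tool_rot: [[0.025, 1.0, -0.005], [1.0, -0.025, 0.003], [0.002, -0.005, -1.0]]
contact_force: [0.6, -0.0, -1.3]
opening: 0.403
gripper_force: 30.0
```

```bash
python3 -c "
from h import *
p,d=vision.camera('top');cv2.imwrite('pics/t1.png',cv2.resize(p[100:290,150:400][:,:,::-1],None,fx=2.5,fy=2.5))
plan([.6395,-.1547,.036],-1.5);print(env.get_obs()['opening'])"
```

```text
travel [-0.002  0.055  1.049] twist [-0.0043 -0.0022  0.0019] t 8.45 pos [ 0.6345 -0.1546  0.1409]
0.40154200582194116
```

jog_arm(claw=[-1, -1, -1, -1, -1, -1, -1], travel=[[0, 0.055, 0.3], [0, 0.055, 0.6], [0, 0.055, 0.85], [0, 0.055, 1], [0, 0.055, 1], [0, 0.055, 1], [0, 0.055, 1]], twist=[[0, 0, 0], [0, 0, 0], [0, 0, 0], [0, 0, 0], [0, 0, 0], [0, 0, 0], [0, 0, 0]])

```text
clock: 9.15
eef_pos: [0.642, -0.1574, 0.0436]
tool_rot: [[0.026, 1.0, 0.001], [1.0, -0.026, -0.001], [-0.001, 0.001, -1.0]]
contact_force: [0.1, 0.4, -0.6]
opening: 0.405
gripper_force: 30.0
```

```bash
python3 -c "
from h import *
for i in range(3): vision.camera('top'); plan([.6395,-.1547,.0345],-1.5)
print(env.get_obs()['contact_force'])
p,d=vision.camera('wrist');cv2.imwrite('pics/w4.png',p[:,:,::-1])"
```

```text
travel [ 0.027 -0.026  0.091] twist [0.0011 0.0008 0.0003] t 9.2 pos [ 0.642  -0.1575  0.0436]
travel [ 0.027 -0.024  0.09 ] twist [0.0008 0.0007 0.0002] t 9.25 pos [ 0.6418 -0.1575  0.0435]
travel [ 0.027 -0.022  0.087] twist [0.0002 0.0005 0.0001] t 9.3 pos [ 0.6416 -0.1574  0.0432]
[ 0.67691452  0.01138831 -0.80701209]
```

View pics/w4.png

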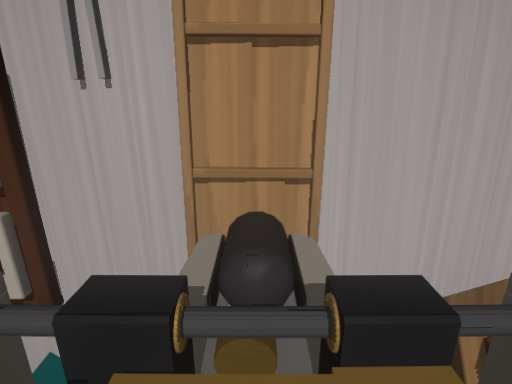

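The picture shows the dome at (258,250) in the gripper, centred between the right-hand pocket's side ledges (x≈190 and 318). I'll correct 2–3 mm and lower in small steps.

jog_arm(claw=[-1, -1, -1, -1, -1, -1, -1, -1], travel=[[0.027, -0.02, 0.02], [0.027, -0.02, 0.03], [0.027, -0.02, 0.04], [0.027, -0.02, 0.05], [0.027, -0.02, 0.05], [0.027, -0.02, 0.06], [0.027, -0.02, 0.06], [0.027, -0.02, 0.06]], twist=[[0, 0, 0], [0, 0, 0], [0, 0, 0], [0, 0, 0], [0, 0, 0], [0, 0, 0], [0, 0, 0], [0, 0, 0]])

```text
clock: 10.15
eef_pos: [0.6389, -0.1545, 0.0358]
tool_rot: [[0.026, 1.0, -0.002], [1.0, -0.026, -0.0], [-0.0, -0.002, -1.0]]
contact_force: [-0.8, -0.8, -0.8]
opening: 0.402
gripper_force: 30.0
```

jog_arm(claw=[-1, -1, -1, -1], travel=[[0, 0, 0.005], [0, 0, 0.01], [0, 0, 0.01], [0, 0, 0.01]], twist=[[0, 0, 0], [0, 0, 0], [0, 0, 0], [0, 0, 0]])

```text
clock: 10.55
eef_pos: [0.6389, -0.1544, 0.0348]
tool_rot: [[0.026, 1.0, -0.002], [1.0, -0.026, -0.0], [-0.0, -0.002, -1.0]]
contact_force: [0.2, 0.4, -1.0]
opening: 0.409
gripper_force: 30.0
```

jog_arm(claw=[-1, -1, -1, -1], travel=[[0, 0, 0.005], [0, 0, 0.01], [0, 0, 0.01], [0, 0, 0.01]], twist=[[0, 0, 0], [0, 0, 0], [0, 0, 0], [0, 0, 0]])

```text
clock: 10.95
eef_pos: [0.639, -0.1545, 0.0343]
tool_rot: [[0.026, 1.0, -0.002], [1.0, -0.026, 0.0], [-0.0, -0.002, -1.0]]
contact_force: [-0.9, -0.1, 3.4]
opening: 0.402
gripper_force: 30.0
```

jog_arm(claw=[0, 0.2, 0.2, 0.2], travel=[[0, 0, 0], [0, 0, 0], [0, 0, 0], [0, 0, 0]], twist=[[0, 0, 0], [0, 0, 0], [0, 0, 0], [0, 0, 0]])

```text
clock: 11.35
eef_pos: [0.6389, -0.1544, 0.0337]
tool_rot: [[0.026, 1.0, -0.002], [1.0, -0.026, -0.0], [-0.0, -0.002, -1.0]]
contact_force: [0.1, -0.5, -0.7]
opening: 0.594
gripper_force: 0.0
```

jog_arm(claw=[0.2, 0.2, 0.2, 1, 1], travel=[[0, 0, -0.2], [0, 0, -0.5], [0, 0, -1], [0, 0, -1], [0, 0, -1]], twist=[[0, 0, 0], [0, 0, 0], [0, 0, 0], [0, 0, 0], [0, 0, 0]])

```text
clock: 11.85
eef_pos: [0.6399, -0.1547, 0.1354]
tool_rot: [[0.026, 1.0, 0.001], [1.0, -0.026, -0.001], [-0.001, 0.001, -1.0]]
contact_force: [-0.2, -0.1, -1.3]
opening: 0.727
gripper_force: 0.0
```

```bash
python3 -c "
from meas import *
for i in range(4): vision.camera('top')
meas('w5',['dome_center','square_center','ready_stand'])
plan([.451,-.0148,.14],3.2)"
```

```text
dome_center mark [([0.6354, -0.1531, 0.0428], 0.87)]
   0.9 px 258 204 z 0.0718 rect [ 641.6 -154. ] [35.6 36.5] 86.7
   0.21 px 37 229 z 0.0702 rect [ 453.9 -172.8] [52.1 45.3] 75.8
square_center mark []
   0.89 px 21 34 z 0.0681 rect [474.6 -23.1] [42.7 18.9] 65.8
ready_stand mark [([0.6443, -0.0362, 0.0002], 0.84)]
   0.57 px 258 105 z 0.0216 rect [644.1 -97.9] [200.9  84.5] 88.3
travel [ 1.347 -1.916 -0.06 ] twist [-0.0025 -0.     -0.0783] t 12.4 pos [ 0.639  -0.1544  0.1335]
```

jog_arm(claw=[1, 1, 1, 1], travel=[[0.33, -0.48, 0], [0.67, -0.96, -0.06], [0.67, -0.96, -0.06], [0.67, -0.96, -0.06]], twist=[[0, 0, 0], [0, 0, 0], [0, 0, 0], [0, 0, 0]])

```text
clock: 12.8
eef_pos: [0.543, -0.0825, 0.1404]
tool_rot: [[0.023, 1.0, -0.004], [1.0, -0.023, 0.002], [0.002, -0.004, -1.0]]
contact_force: [1.7, 0.3, 0.7]
opening: 0.996
gripper_force: 0.0
```

jog_arm(claw=[1, 1, 1, 1, 1], travel=[[0.33, -0.48, 0], [0.67, -0.96, 0], [0.67, -0.96, 0], [0.67, -0.96, 0], [0.67, -0.96, 0]], twist=[[0, 0, -0.04], [0, 0, -0.078], [0, 0, -0.078], [0, 0, -0.078], [0, 0, -0.078]])

```text
clock: 13.3
eef_pos: [0.453, -0.0165, 0.1408]
tool_rot: [[-0.055, 0.998, 0.001], [0.998, 0.055, -0.001], [-0.001, 0.001, -1.0]]
contact_force: [0.4, -0.2, 0.7]
opening: 0.999
gripper_force: 0.0
```

```bash
python3 -c "
from meas import *
for i in range(3): vision.camera('top')
meas('w6',['square_center'])
plan([.4505,-.0148,.044],3.2)"
```

```text
square_center mark []
   0.62 px 254 201 z 0.0721 rect [451.2 -14.6] [46.1 46.5] 3.0
travel [ 0.016 -0.008  0.962] twist [-0.0014  0.0006 -0.0015] t 13.6 pos [ 0.4515 -0.0163  0.1402]
```

jog_arm(claw=[1, 1, 1, 1, 1, 1, 1, 1], travel=[[0.016, -0.01, 0.3], [0.016, -0.01, 0.6], [0.016, -0.01, 0.85], [0.016, -0.01, 0.96], [0.016, -0.01, 0.96], [0.016, -0.01, 0.96], [0.016, -0.01, 0.96], [0.016, -0.01, 0.96]], twist=[[0, 0, 0], [0, 0, 0], [0, 0, 0], [0, 0, 0], [0, 0, 0], [0, 0, 0], [0, 0, 0], [0, 0, 0]])

```text
clock: 14.4
eef_pos: [0.4502, -0.0139, 0.0452]
tool_rot: [[-0.056, 0.998, 0.0], [0.998, 0.056, -0.0], [-0.0, 0.0, -1.0]]
contact_force: [-0.6, 0.2, 0.1]
opening: 1.001
gripper_force: 0.0
```

jog_arm(claw=[-1, -1, -1, -1, -1, -1, -1, -1], travel=[[0, 0, 0], [0, 0, 0], [0, 0, 0], [0, 0, 0], [0, 0, 0], [0, 0, 0], [0, 0, 0], [0, 0, 0]], twist=[[0, 0, 0], [0, 0, 0], [0, 0, 0], [0, 0, 0], [0, 0, 0], [0, 0, 0], [0, 0, 0], [0, 0, 0]])

```text
clock: 15.2
eef_pos: [0.4496, -0.0139, 0.0443]
tool_rot: [[-0.056, 0.998, -0.002], [0.998, 0.056, -0.0], [0.0, -0.002, -1.0]]
contact_force: [-0.4, 0.4, 0.9]
opening: 0.492
gripper_force: 30.0
```

jog_arm(claw=[-1, -1, -1, -1], travel=[[0, 0, -0.3], [0, 0, -0.7], [0, 0, -1], [0, 0, -1]], twist=[[0, 0, 0], [0, 0, 0], [0, 0, 0], [0, 0, 0]])

```text
clock: 15.6
eef_pos: [0.4518, -0.0141, 0.1472]
tool_rot: [[-0.056, 0.998, 0.005], [0.998, 0.056, 0.0], [-0.0, 0.005, -1.0]]
contact_force: [1.1, -0.0, -1.5]
opening: 0.496
gripper_force: 30.0
```

jog_arm(claw=[-1, -1, -1, -1], travel=[[-0.12, 0.3, 0], [-0.24, 0.62, 0], [-0.36, 0.94, 0], [-0.36, 0.94, 0]], twist=[[0, 0, 0], [0, 0, 0], [0, 0, 0], [0, 0, 0]])

```text
clock: 16.0
eef_pos: [0.5489, -0.0464, 0.1425]
tool_rot: [[-0.054, 0.999, 0.001], [0.999, 0.054, -0.002], [-0.002, 0.001, -1.0]]
contact_force: [-0.7, 0.1, -1.6]
opening: 0.494
gripper_force: 30.0
```

jog_arm(claw=[-1, -1, -1, -1, -1, -1], travel=[[-0.18, 0.45, 0], [-0.36, 0.94, 0], [-0.36, 0.94, 0], [-0.36, 0.94, 0], [-0.36, 0.94, 0], [-0.36, 0.94, 0]], twist=[[0, 0, 0.04], [0, 0, 0.078], [0, 0, 0.078], [0, 0, 0.078], [0, 0, 0.078], [0, 0, 0.078]])

```text
clock: 16.6
eef_pos: [0.6396, -0.0745, 0.1434]
tool_rot: [[0.026, 1.0, -0.005], [1.0, -0.026, 0.001], [0.001, -0.005, -1.0]]
contact_force: [-1.3, 0.1, -1.5]
opening: 0.496
gripper_force: 30.0
```

```bash
python3 -c "
from h import *
p,d=vision.camera('top');cv2.imwrite('pics/t2.png',cv2.resize(p[100:290,150:400][:,:,::-1],None,fx=2.5,fy=2.5))
vision.camera('top');plan([.6413,-.0757,.0405],-1.5);print(env.get_obs()['opening'])"
```

```text
travel [-0.011  0.013  1.035] twist [-0.0027 -0.0007  0.0004] t 16.7 pos [ 0.6403 -0.0747  0.144 ]
0.4926410373246206
```

View pics/t2.png

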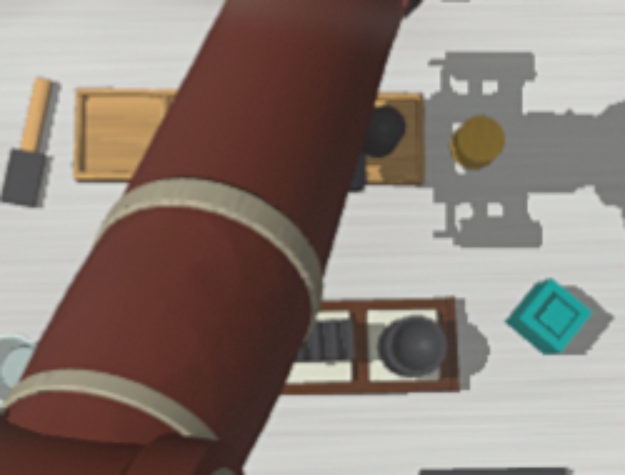

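The picture shows the dome standing in the right-hand pocket (385,132), with the bar (325,340) and round (412,345) still on their tiles. Lowering the square next.

jog_arm(claw=[-1, -1, -1, -1, -1, -1, -1, -1], travel=[[-0.01, 0.01, 0.3], [-0.01, 0.01, 0.6], [-0.01, 0.01, 0.85], [-0.01, 0.01, 1], [-0.01, 0.01, 1], [-0.01, 0.01, 1], [-0.01, 0.01, 1], [-0.01, 0.01, 1]], twist=[[0, 0, 0], [0, 0, 0], [0, 0, 0], [0, 0, 0], [0, 0, 0], [0, 0, 0], [0, 0, 0], [0, 0, 0]])

```text
clock: 17.5
eef_pos: [0.6431, -0.0766, 0.0454]
tool_rot: [[0.026, 1.0, 0.001], [1.0, -0.026, -0.0], [-0.0, 0.001, -1.0]]
contact_force: [-0.2, 0.8, -2.0]
opening: 0.495
gripper_force: 30.0
```

```bash
python3 -c "
from h import *
for i in range(3): vision.camera('top')
plan([.6413,-.0757,.0363],-1.5)"
```

```text
travel [ 0.007 -0.012  0.084] twist [-0.0006  0.0001  0.0001] t 17.65 pos [ 0.6425 -0.0764  0.0447]
```

jog_arm(claw=[-1, -1, -1, -1, -1, -1, -1, -1], travel=[[0.007, -0.005, 0.02], [0.007, -0.005, 0.03], [0.007, -0.005, 0.04], [0.007, -0.005, 0.05], [0.007, -0.005, 0.06], [0.007, -0.005, 0.06], [0.007, -0.005, 0.06], [0.007, -0.005, 0.06]], twist=[[0, 0, 0], [0, 0, 0], [0, 0, 0], [0, 0, 0], [0, 0, 0], [0, 0, 0], [0, 0, 0], [0, 0, 0]])

```text
clock: 18.45
eef_pos: [0.6416, -0.0757, 0.0379]
tool_rot: [[0.026, 1.0, -0.002], [1.0, -0.026, -0.0], [-0.0, -0.002, -1.0]]
contact_force: [0.2, 0.1, -3.2]
opening: 0.494
gripper_force: 30.0
```

jog_arm(claw=[-1, -1, -1, -1], travel=[[0, 0, 0.005], [0, 0, 0.01], [0, 0, 0.01], [0, 0, 0.01]], twist=[[0, 0, 0], [0, 0, 0], [0, 0, 0], [0, 0, 0]])

```text
clock: 18.85
eef_pos: [0.6416, -0.0757, 0.0368]
tool_rot: [[0.026, 1.0, -0.002], [1.0, -0.026, 0.0], [-0.0, -0.002, -1.0]]
contact_force: [-0.4, 0.0, -2.0]
opening: 0.492
gripper_force: 30.0
```

jog_arm(claw=[-1, -1, -1, -1], travel=[[0, 0, 0.005], [0, 0, 0.01], [0, 0, 0.01], [0, 0, 0.01]], twist=[[0, 0, 0], [0, 0, 0], [0, 0, 0], [0, 0, 0]])

```text
clock: 19.25
eef_pos: [0.6417, -0.0757, 0.0364]
tool_rot: [[0.026, 1.0, -0.002], [1.0, -0.026, 0.0], [0.0, -0.002, -1.0]]
contact_force: [-0.7, 0.4, 2.3]
opening: 0.491
gripper_force: 30.0
```

jog_arm(claw=[0.1, 0.3, 0.4, 0.4, 0.4], travel=[[0, 0, 0], [0, 0, 0], [0, 0, 0], [0, 0, 0], [0, 0, 0]], twist=[[0, 0, 0], [0, 0, 0], [0, 0, 0], [0, 0, 0], [0, 0, 0]])

```text
clock: 19.75
eef_pos: [0.6417, -0.0757, 0.0358]
tool_rot: [[0.026, 1.0, -0.002], [1.0, -0.026, -0.0], [-0.0, -0.002, -1.0]]
contact_force: [-0.4, 0.1, 0.1]
opening: 0.698
gripper_force: 0.0
```

jog_arm(claw=[0.4, 0.4, 0.4, 1, 1, 1], travel=[[0, 0, -0.2], [0, 0, -0.5], [0, 0, -1], [0, 0, -1], [0, 0, -1], [0, 0, -1]], twist=[[0, 0, 0], [0, 0, 0], [0, 0, 0], [0, 0, 0], [0, 0, 0], [0, 0, 0]])

```text
clock: 20.35
eef_pos: [0.6409, -0.0753, 0.1348]
tool_rot: [[0.026, 1.0, -0.004], [1.0, -0.026, 0.001], [0.001, -0.004, -1.0]]
contact_force: [0.6, -0.2, -1.1]
opening: 0.908
gripper_force: 0.0
```

```bash
python3 -c "
from meas import *
for i in range(3): vision.camera('top')
meas('w7',['square_center'])
plan([.4545,-.0935,.14],2)"
```

```text
square_center mark [([0.6405, -0.0746, 0.0409], 0.73), ([0.448, -0.015, 0.011], 0.66)]
   0.78 px 257 205 z 0.065 rect [644.1 -77.3] [46.5 46. ] 88.6
   0.64 px 134 372 z 0.0305 rect [ 496.9 -289. ] [ 3.3 23.5] 48.0
travel [-0.228 -1.864 -0.044] twist [-0.0035 -0.0001 -0.0583] t 20.65 pos [ 0.6414 -0.0756  0.1349]
```

jog_arm(claw=[1, 1, 1, 1], travel=[[-0.05, -0.46, 0], [-0.114, -0.93, -0.05], [-0.114, -0.93, -0.05], [-0.114, -0.93, -0.05]], twist=[[0, 0, 0], [0, 0, 0], [0, 0, 0], [0, 0, 0]])

```text
clock: 21.05
eef_pos: [0.5478, -0.0849, 0.1412]
tool_rot: [[0.027, 1.0, -0.002], [1.0, -0.027, 0.0], [0.0, -0.002, -1.0]]
contact_force: [0.4, -0.3, 0.3]
opening: 0.998
gripper_force: 0.0
```

jog_arm(claw=[1, 1, 1, 1, 1], travel=[[-0.05, -0.46, 0], [-0.114, -0.93, 0], [-0.114, -0.93, 0], [-0.114, -0.93, 0], [-0.114, -0.93, 0]], twist=[[0, 0, -0.03], [0, 0, -0.058], [0, 0, -0.058], [0, 0, -0.058], [0, 0, -0.058]])

```text
clock: 21.55
eef_pos: [0.4586, -0.0937, 0.1418]
tool_rot: [[-0.036, 0.999, 0.002], [0.999, 0.036, -0.001], [-0.001, 0.002, -1.0]]
contact_force: [0.2, -0.0, -0.2]
opening: 1.0
gripper_force: 0.0
```

```bash
python3 -c "
from meas import *
for i in range(3): vision.camera('top')
meas('w8',['bar_center'])
plan([.4538,-.0937,.044],2)"
```

```text
bar_center mark [([0.4534, -0.0981, 0.0443], 0.62)]
travel [-0.    -0.022  0.972] twist [-0.0014  0.0003  0.0004] t 21.85 pos [ 0.4562 -0.0936  0.1412]
```

jog_arm(claw=[1, 1, 1, 1, 1, 1, 1, 1], travel=[[0, -0.02, 0.3], [0, -0.02, 0.6], [0, -0.02, 0.85], [0, -0.02, 0.97], [0, -0.02, 0.97], [0, -0.02, 0.97], [0, -0.02, 0.97], [0, -0.02, 0.97]], twist=[[0, 0, 0], [0, 0, 0], [0, 0, 0], [0, 0, 0], [0, 0, 0], [0, 0, 0], [0, 0, 0], [0, 0, 0]])

```text
clock: 22.65
eef_pos: [0.4538, -0.0938, 0.0451]
tool_rot: [[-0.035, 0.999, -0.0], [0.999, 0.035, -0.0], [-0.0, -0.0, -1.0]]
contact_force: [-0.0, -0.7, 0.3]
opening: 1.001
gripper_force: 0.0
```

jog_arm(claw=[-1, -1, -1, -1, -1, -1, -1, -1], travel=[[0, 0, 0], [0, 0, 0], [0, 0, 0], [0, 0, 0], [0, 0, 0], [0, 0, 0], [0, 0, 0], [0, 0, 0]], twist=[[0, 0, 0], [0, 0, 0], [0, 0, 0], [0, 0, 0], [0, 0, 0], [0, 0, 0], [0, 0, 0], [0, 0, 0]])

```text
clock: 23.45
eef_pos: [0.4532, -0.0937, 0.0442]
tool_rot: [[-0.035, 0.999, -0.002], [0.999, 0.035, -0.0], [-0.0, -0.002, -1.0]]
contact_force: [0.0, 1.1, 2.6]
opening: 0.364
gripper_force: 29.3
```

jog_arm(claw=[-1, -1, -1, -1], travel=[[0, 0, 0], [0, 0, 0], [0, 0, 0], [0, 0, 0]], twist=[[0, 0, 0], [0, 0, 0], [0, 0, 0], [0, 0, 0]])

```text
clock: 23.85
eef_pos: [0.4532, -0.0937, 0.0443]
tool_rot: [[-0.035, 0.999, -0.002], [0.999, 0.035, -0.0], [-0.0, -0.002, -1.0]]
contact_force: [-0.1, -0.6, -0.6]
opening: 0.363
gripper_force: 30.0
```

jog_arm(claw=[-1, -1, -1, -1], travel=[[0, 0, -0.3], [0, 0, -0.7], [0, 0, -1], [0, 0, -1]], twist=[[0, 0, 0], [0, 0, 0], [0, 0, 0], [0, 0, 0]])

```text
clock: 24.25
eef_pos: [0.4554, -0.0944, 0.1474]
tool_rot: [[-0.035, 0.999, 0.005], [0.999, 0.035, -0.001], [-0.001, 0.005, -1.0]]
contact_force: [-0.1, -0.2, -1.8]
opening: 0.361
gripper_force: 30.0
```

jog_arm(claw=[-1, -1, -1, -1], travel=[[0.15, 0.3, 0], [0.3, 0.62, 0], [0.444, 0.966, 0], [0.444, 0.966, 0]], twist=[[0, 0, 0], [0, 0, 0], [0, 0, 0], [0, 0, 0]])

```text
clock: 24.65
eef_pos: [0.5521, -0.0417, 0.1423]
tool_rot: [[-0.041, 0.999, 0.0], [0.999, 0.041, 0.002], [0.002, 0.0, -1.0]]
contact_force: [-0.5, 0.7, -1.5]
opening: 0.364
gripper_force: 30.0
```

jog_arm(claw=[-1, -1, -1, -1, -1, -1], travel=[[0.22, 0.48, 0], [0.444, 0.966, 0], [0.444, 0.966, 0], [0.444, 0.966, 0], [0.444, 0.966, 0], [0.444, 0.966, 0]], twist=[[0, 0, 0.03], [0, 0, 0.058], [0, 0, 0.058], [0, 0, 0.058], [0, 0, 0.058], [0, 0, 0.058]])

```text
clock: 25.25
eef_pos: [0.6416, -0.0, 0.1435]
tool_rot: [[0.029, 1.0, -0.004], [1.0, -0.029, -0.001], [-0.001, -0.004, -1.0]]
contact_force: [-0.4, -1.0, -1.2]
opening: 0.367
gripper_force: 30.0
```

```bash
python3 -c "
from h import *
for i in range(4): vision.camera('top')
plan([.6433,.0018,.0405],-1.5);print(env.get_obs()['opening'])"
```

```text
travel [0.007 0.008 1.037] twist [-0.002 -0.    -0.001] t 25.45 pos [0.6427 0.0011 0.1442]
0.36174226818213495
```

jog_arm(claw=[-1, -1, -1, -1, -1, -1, -1, -1], travel=[[0.005, 0, 0.3], [0.005, 0, 0.6], [0.005, 0, 0.85], [0.005, 0, 1], [0.005, 0, 1], [0.005, 0, 1], [0.005, 0, 1], [0.005, 0, 1]], twist=[[0, 0, 0], [0, 0, 0], [0, 0, 0], [0, 0, 0], [0, 0, 0], [0, 0, 0], [0, 0, 0], [0, 0, 0]])

```text
clock: 26.25
eef_pos: [0.6442, 0.0021, 0.0454]
tool_rot: [[0.026, 1.0, 0.001], [1.0, -0.026, -0.0], [-0.0, 0.001, -1.0]]
contact_force: [-0.8, 0.4, 0.1]
opening: 0.365
gripper_force: 30.0
```

```bash
python3 -c "
from h import *
for i in range(3): vision.camera('top')
plan([.6433,.0018,.0363],-1.5)"
```

```text
travel [-0.005 -0.002  0.084] twist [-0.0006 -0.0001  0.0002] t 26.4 pos [0.6436 0.0023 0.0447]
```

jog_arm(claw=[-1, -1, -1, -1, -1, -1, -1, -1], travel=[[-0.005, 0.005, 0.02], [-0.005, 0.005, 0.03], [-0.005, 0.005, 0.04], [-0.005, 0.005, 0.05], [-0.005, 0.005, 0.06], [-0.005, 0.005, 0.065], [-0.005, 0.005, 0.065], [-0.005, 0.005, 0.065]], twist=[[0, 0, 0], [0, 0, 0], [0, 0, 0], [0, 0, 0], [0, 0, 0], [0, 0, 0], [0, 0, 0], [0, 0, 0]])

```text
clock: 27.2
eef_pos: [0.6436, 0.0017, 0.0374]
tool_rot: [[0.026, 1.0, -0.002], [1.0, -0.026, -0.0], [-0.0, -0.002, -1.0]]
contact_force: [0.2, 0.3, -1.1]
opening: 0.367
gripper_force: 30.0
```

jog_arm(claw=[-1, -1, -1, -1], travel=[[0, 0, 0.005], [0, 0, 0.01], [0, 0, 0.01], [0, 0, 0.01]], twist=[[0, 0, 0], [0, 0, 0], [0, 0, 0], [0, 0, 0]])

```text
clock: 27.6
eef_pos: [0.6436, 0.0017, 0.0364]
tool_rot: [[0.026, 1.0, -0.002], [1.0, -0.026, -0.0], [-0.0, -0.002, -1.0]]
contact_force: [-0.1, -0.6, -1.6]
opening: 0.362
gripper_force: 30.0
```

jog_arm(claw=[-1, -1, -1, -1], travel=[[0, 0, 0.005], [0, 0, 0.008], [0, 0, 0.008], [0, 0, 0.008]], twist=[[0, 0, 0], [0, 0, 0], [0, 0, 0], [0, 0, 0]])

```text
clock: 28.0
eef_pos: [0.6436, 0.0017, 0.0363]
tool_rot: [[0.026, 1.0, -0.002], [1.0, -0.026, 0.0], [0.0, -0.002, -1.0]]
contact_force: [-2.5, -0.1, 5.5]
opening: 0.366
gripper_force: 30.0
```

jog_arm(claw=[-0.1, 0.1, 0.2, 0.2, 0.2], travel=[[0, 0, 0], [0, 0, 0], [0, 0, 0], [0, 0, 0], [0, 0, 0]], twist=[[0, 0, 0], [0, 0, 0], [0, 0, 0], [0, 0, 0], [0, 0, 0]])

```text
clock: 28.5
eef_pos: [0.6436, 0.0017, 0.0354]
tool_rot: [[0.026, 1.0, -0.002], [1.0, -0.026, -0.0], [-0.0, -0.002, -1.0]]
contact_force: [-0.1, -0.7, 0.6]
opening: 0.601
gripper_force: 0.0
```

jog_arm(claw=[0.2, 0.2, 0.2, 1, 1, 1], travel=[[0, 0, -0.2], [0, 0, -0.5], [0, 0, -1], [0, 0, -1], [0, 0, -1], [0, 0, -1]], twist=[[0, 0, 0], [0, 0, 0], [0, 0, 0], [0, 0, 0], [0, 0, 0], [0, 0, 0]])

```text
clock: 29.1
eef_pos: [0.6428, 0.0021, 0.1345]
tool_rot: [[0.026, 1.0, -0.004], [1.0, -0.026, 0.0], [0.0, -0.004, -1.0]]
contact_force: [-0.3, -0.1, 0.6]
opening: 0.809
gripper_force: 0.0
```

```bash
python3 -c "
from meas import *
for i in range(3): vision.camera('top')
meas('w9',['bar_center'])
plan([.448,-.170,.14],0)"
```

```text
bar_center mark [([0.6425, 0.0023, 0.0357], 0.57)]
   0.93 px 257 202 z 0.0611 rect [646.1   0.8] [50.7 34.1] 88.5
   0.17 px 256 355 z 0.0714 rect [ 641.7 -147.5] [22.8 36.6] 88.0
travel [-1.768 -1.908 -0.046] twist [-0.0035  0.0002 -0.025 ] t 29.4 pos [0.6434 0.0018 0.1346]
```

jog_arm(claw=[1, 1, 1, 1, 1], travel=[[-0.3, -0.32, 0], [-0.6, -0.64, -0.05], [-0.884, -0.954, -0.05], [-0.884, -0.954, -0.05], [-0.884, -0.954, -0.05]], twist=[[0, 0, 0], [0, 0, 0], [0, 0, 0], [0, 0, 0], [0, 0, 0]])

```text
clock: 29.9
eef_pos: [0.5458, -0.0849, 0.141]
tool_rot: [[0.028, 1.0, -0.002], [1.0, -0.028, 0.0], [0.0, -0.002, -1.0]]
contact_force: [-0.0, 0.5, -0.5]
opening: 1.0
gripper_force: 0.0
```

jog_arm(claw=[1, 1, 1, 1, 1, 1], travel=[[-0.3, -0.32, 0], [-0.6, -0.64, 0], [-0.884, -0.954, 0], [-0.884, -0.954, 0], [-0.884, -0.954, 0], [-0.884, -0.954, 0]], twist=[[0, 0, 0], [0, 0, -0.025], [0, 0, -0.025], [0, 0, -0.025], [0, 0, -0.025], [0, 0, -0.025]])

```text
clock: 30.5
eef_pos: [0.4505, -0.1685, 0.1408]
tool_rot: [[-0.004, 1.0, -0.001], [1.0, 0.004, 0.001], [0.001, -0.001, -1.0]]
contact_force: [0.5, 0.3, -1.2]
opening: 0.999
gripper_force: 0.0
```

```bash
python3 -c "
from meas import *
for i in range(3): vision.camera('top')
meas('w10',['round_center'])
plan([.448,-.170,.044],0)"
```

```text
round_center mark [([0.4486, -0.1721, 0.045], 0.72)]
   0.64 px 253 207 z 0.0703 rect [ 448.6 -172.1] [50.7 52.1] 13.1
travel [-0.006 -0.008  0.968] twist [-0.002   0.      0.0016] t 30.8 pos [ 0.449  -0.1694  0.1408]
```

jog_arm(claw=[1, 1, 1, 1, 1, 1, 1, 1], travel=[[-0.016, -0.01, 0.3], [-0.016, -0.01, 0.6], [-0.016, -0.01, 0.85], [-0.016, -0.01, 0.97], [-0.016, -0.01, 0.97], [-0.016, -0.01, 0.97], [-0.016, -0.01, 0.97], [-0.016, -0.01, 0.97]], twist=[[0, 0, 0], [0, 0, 0], [0, 0, 0], [0, 0, 0], [0, 0, 0], [0, 0, 0], [0, 0, 0], [0, 0, 0]])

```text
clock: 31.6
eef_pos: [0.448, -0.1718, 0.045]
tool_rot: [[-0.0, 1.0, 0.0], [1.0, 0.0, -0.001], [-0.001, 0.0, -1.0]]
contact_force: [-0.1, -0.4, -0.5]
opening: 1.001
gripper_force: 0.0
```

jog_arm(claw=[-1, -1, -1, -1, -1, -1, -1, -1], travel=[[0, 0, 0], [0, 0, 0], [0, 0, 0], [0, 0, 0], [0, 0, 0], [0, 0, 0], [0, 0, 0], [0, 0, 0]], twist=[[0, 0, 0], [0, 0, 0], [0, 0, 0], [0, 0, 0], [0, 0, 0], [0, 0, 0], [0, 0, 0], [0, 0, 0]])

```text
clock: 32.4
eef_pos: [0.4473, -0.1716, 0.0439]
tool_rot: [[-0.0, 1.0, -0.002], [1.0, 0.0, -0.0], [-0.0, -0.002, -1.0]]
contact_force: [-0.0, -0.4, -0.9]
opening: 0.554
gripper_force: 30.0
```

jog_arm(claw=[-1, -1, -1, -1], travel=[[0, 0, -0.3], [0, 0, -0.7], [0, 0, -1], [0, 0, -1]], twist=[[0, 0, 0], [0, 0, 0], [0, 0, 0], [0, 0, 0]])

```text
clock: 32.8
eef_pos: [0.4495, -0.1727, 0.1471]
tool_rot: [[-0.0, 1.0, 0.005], [1.0, 0.0, -0.003], [-0.003, 0.005, -1.0]]
contact_force: [0.7, -0.0, -2.5]
opening: 0.557
gripper_force: 30.0
```

jog_arm(claw=[-1, -1, -1, -1], travel=[[0.25, 0.2, 0], [0.55, 0.44, 0], [0.837, 0.66, 0], [0.837, 0.66, 0]], twist=[[0, 0, 0], [0, 0, 0], [0, 0, 0], [0, 0, 0]])

```text
clock: 33.2
eef_pos: [0.5158, -0.0811, 0.1416]
tool_rot: [[-0.01, 1.0, -0.003], [1.0, 0.01, 0.004], [0.004, -0.003, -1.0]]
contact_force: [-0.1, 0.4, -2.5]
opening: 0.554
gripper_force: 30.0
```

jog_arm(claw=[-1, -1, -1, -1], travel=[[0.25, 0.2, 0], [0.55, 0.44, 0], [0.837, 0.66, 0], [0.837, 0.66, 0]], twist=[[0, 0, 0], [0, 0, 0], [0, 0, 0], [0, 0, 0]])

```text
clock: 33.6
eef_pos: [0.5812, 0.0026, 0.1412]
tool_rot: [[-0.009, 1.0, -0.003], [1.0, 0.009, 0.004], [0.004, -0.003, -1.0]]
contact_force: [-0.6, 0.2, -2.1]
opening: 0.555
gripper_force: 30.0
```

jog_arm(claw=[-1, -1, -1, -1, -1, -1], travel=[[0.25, 0.2, 0], [0.55, 0.44, 0], [0.837, 0.66, 0], [0.837, 0.66, 0], [0.837, 0.66, 0], [0.837, 0.66, 0]], twist=[[0, 0, 0.025], [0, 0, 0.025], [0, 0, 0.025], [0, 0, 0.025], [0, 0, 0.025], [0, 0, 0.025]])

```text
clock: 34.2
eef_pos: [0.644, 0.0772, 0.1424]
tool_rot: [[0.029, 1.0, -0.005], [1.0, -0.029, -0.002], [-0.002, -0.005, -1.0]]
contact_force: [0.4, 0.0, -2.1]
opening: 0.557
gripper_force: 30.0
```

```bash
python3 -c "
from h import *
for i in range(4): vision.camera('top')
plan([.6453,.0796,.0405],-1.5);print(env.get_obs()['opening'])"
```

```text
travel [0.016 0.006 1.031] twist [-0.0024  0.0004 -0.0018] t 34.4 pos [0.6449 0.0781 0.1436]
0.5544749726263221
```

jog_arm(claw=[-1, -1, -1, -1, -1, -1, -1, -1], travel=[[0.01, 0, 0.3], [0.01, 0, 0.6], [0.01, 0, 0.85], [0.01, 0, 1], [0.01, 0, 1], [0.01, 0, 1], [0.01, 0, 1], [0.01, 0, 1]], twist=[[0, 0, 0], [0, 0, 0], [0, 0, 0], [0, 0, 0], [0, 0, 0], [0, 0, 0], [0, 0, 0], [0, 0, 0]])

```text
clock: 35.2
eef_pos: [0.6463, 0.0804, 0.0451]
tool_rot: [[0.026, 1.0, 0.001], [1.0, -0.026, 0.0], [0.0, 0.001, -1.0]]
contact_force: [0.0, 0.5, -2.7]
opening: 0.554
gripper_force: 30.0
```

```bash
python3 -c "
from h import *
for i in range(3): vision.camera('top')
plan([.6453,.0798,.036],-1.5)"
```

```text
travel [-0.008 -0.003  0.084] twist [-0.0007 -0.0002  0.0003] t 35.35 pos [0.6457 0.0806 0.0444]
```

jog_arm(claw=[-1, -1, -1, -1, -1, -1, -1, -1], travel=[[-0.008, 0.003, 0.02], [-0.008, 0.003, 0.03], [-0.008, 0.003, 0.04], [-0.008, 0.003, 0.05], [-0.008, 0.003, 0.06], [-0.008, 0.003, 0.065], [-0.008, 0.003, 0.065], [-0.008, 0.003, 0.065]], twist=[[0, 0, 0], [0, 0, 0], [0, 0, 0], [0, 0, 0], [0, 0, 0], [0, 0, 0], [0, 0, 0], [0, 0, 0]])

```text
clock: 36.15
eef_pos: [0.6455, 0.0797, 0.037]
tool_rot: [[0.026, 1.0, -0.002], [1.0, -0.026, -0.0], [-0.0, -0.002, -1.0]]
contact_force: [0.3, 0.4, -2.1]
opening: 0.555
gripper_force: 30.0
```

jog_arm(claw=[-1, -1, -1, -1], travel=[[0, 0, 0.005], [0, 0, 0.01], [0, 0, 0.01], [0, 0, 0.01]], twist=[[0, 0, 0], [0, 0, 0], [0, 0, 0], [0, 0, 0]])

```text
clock: 36.55
eef_pos: [0.6455, 0.0797, 0.0361]
tool_rot: [[0.026, 1.0, -0.002], [1.0, -0.026, -0.0], [-0.0, -0.002, -1.0]]
contact_force: [-0.5, -0.8, -2.3]
opening: 0.558
gripper_force: 30.0
```

jog_arm(claw=[-1, -1, -1, -1], travel=[[0, 0, 0.005], [0, 0, 0.009], [0, 0, 0.009], [0, 0, 0.009]], twist=[[0, 0, 0], [0, 0, 0], [0, 0, 0], [0, 0, 0]])

```text
clock: 36.95
eef_pos: [0.6455, 0.0797, 0.036]
tool_rot: [[0.026, 1.0, -0.002], [1.0, -0.026, 0.0], [0.0, -0.002, -1.0]]
contact_force: [-2.5, 0.3, 5.8]
opening: 0.555
gripper_force: 30.0
```

Contact felt, so I release, retreat upward and swing aside for a clear look.

jog_arm(claw=[0.2, 0.4, 0.5, 0.5, 0.5], travel=[[0, 0, 0], [0, 0, 0], [0, 0, 0], [0, 0, 0], [0, 0, 0]], twist=[[0, 0, 0], [0, 0, 0], [0, 0, 0], [0, 0, 0], [0, 0, 0]])

```text
clock: 37.45
eef_pos: [0.6455, 0.0797, 0.035]
tool_rot: [[0.026, 1.0, -0.002], [1.0, -0.026, -0.0], [-0.0, -0.002, -1.0]]
contact_force: [1.5, -0.2, 0.5]
opening: 0.753
gripper_force: 0.0
```

jog_arm(claw=[0.5, 0.5, 0.5, 0.5, 0.5], travel=[[0, 0, -0.2], [0, 0, -0.5], [0, 0, -1], [0, 0, -1], [0, 0, -1]], twist=[[0, 0, 0], [0, 0, 0], [0, 0, 0], [0, 0, 0], [0, 0, 0]])

```text
clock: 37.95
eef_pos: [0.6466, 0.0797, 0.1367]
tool_rot: [[0.026, 1.0, 0.001], [1.0, -0.026, 0.0], [0.0, 0.001, -1.0]]
contact_force: [0.1, 0.0, -0.8]
opening: 0.753
gripper_force: 0.0
```

jog_arm(claw=[0.5, 0.5, 0.5, 0.5], travel=[[0.4, -0.2, -0.5], [1, -0.4, -1], [1, -0.4, -1], [1, -0.4, -1]], twist=[[0, 0, 0], [0, 0, 0], [0, 0, 0], [0, 0, 0]])

```text
clock: 38.35
eef_pos: [0.6082, 0.1894, 0.2377]
tool_rot: [[0.015, 1.0, 0.002], [1.0, -0.015, 0.007], [0.007, 0.002, -1.0]]
contact_force: [0.4, -0.0, 0.5]
opening: 0.75
gripper_force: 0.0
```

jog_arm(claw=[0.5, 0.5, 0.5, 0.5, 0.5], travel=[[0.4, -0.2, 0], [1, -0.4, 0], [1, -0.4, 0], [1, -0.4, 0], [1, -0.4, 0]], twist=[[0, 0, 0], [0, 0, 0], [0, 0, 0], [0, 0, 0], [0, 0, 0]])

```text
clock: 38.85
eef_pos: [0.5714, 0.2793, 0.2341]
tool_rot: [[0.028, 1.0, -0.003], [1.0, -0.028, -0.003], [-0.003, -0.003, -1.0]]
contact_force: [0.7, -0.1, 0.8]
opening: 0.754
gripper_force: 0.0
```

Run:
```python
from h import *
for i in range(4): p,d=vision.camera('top')
cv2.imwrite('pics/t9.png',cv2.resize(p[110:270,150:380][:,:,::-1],None,fx=3.4,fy=3.4))
for l in["round_center","square_center","bar_center","dome_center","ready_stand"]:
    for r in nets.trace("top",l):
        m=r["mask"]&(d>0);v,u=np.nonzero(m);P=world("top",u,v,d[m])
        zt=np.percentile(P[:,2],95);Q=P[P[:,2]>zt-.018]
        if len(Q)<20: continue
        rc=cv2.minAreaRect((Q[:,:2]*1000).astype(np.float32))
        print(l,round(r["conf"],2),"px",int(u.mean()),int(v.mean()),"z",round(zt,4),np.round(rc[0],1),np.round(rc[1],1),round(rc[2],1))
```

```text
round_center 0.91 px 195 150 z 0.0624 [644.5  80.4] [51.4 49.8] 18.0
round_center 0.15 px 302 152 z 0.0714 [ 637.1 -153.2] [34.3 35.3] 1.2
square_center 0.81 px 114 206 z 0.0509 [527.6 261.9] [47.5 47. ] 47.0
square_center 0.71 px 369 225 z 0.0509 [ 470.5 -297.7] [47.  47.4] 47.2
square_center 0.38 px 195 150 z 0.0624 [644.6  80.2] [49.9 52.3] 88.0
bar_center 0.93 px 231 151 z 0.0607 [642.1   2.4] [50.  33.4] 88.7
dome_center 0.77 px 301 151 z 0.0715 [ 637.2 -153.1] [35.2 34.6] 89.2
ready_stand 0.57 px 252 156 z 0.021 [642.2 -39.3] [322.5  85.3] 88.1
```

View pics/t9.png

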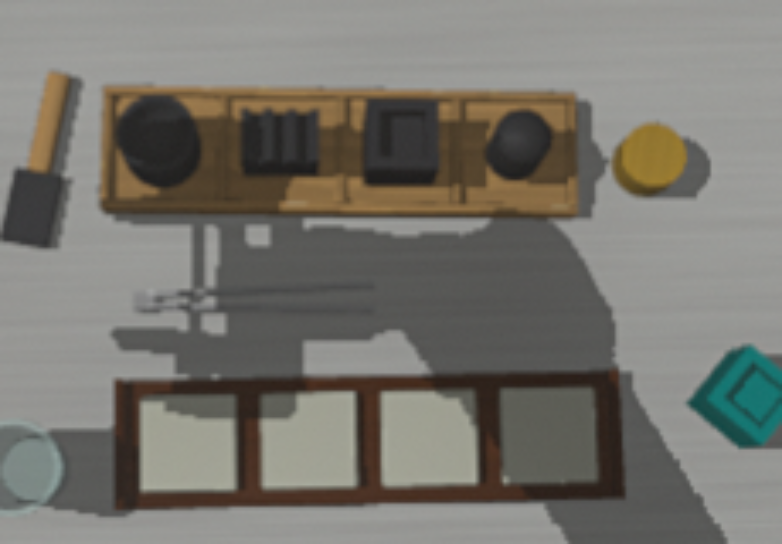

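The top view shows, from left to right, round (158,140), bar (280,140), square (400,140) and dome (520,145). Each is upright and centred in its own pocket, at the expected height, and all the tiles are empty. The order is reversed as asked, so I'm handing in.

```bash
python3 -c "
from workcell import job
print(job.finish_job())"
```

```text
the job is handed in; nothing more can be done
None
```

All four formers stand upright in the empty stand's pockets in reverse order (left to right: round, grooved, square, domed), and the job was handed in at about 39 s of the 96 s allowed.

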